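Tilt the spot tile out of its bin and stand it for reading

ROBOT

A 6-joint arm with a two-finger parallel gripper is mounted at the origin on a cart in front of the work surface, level with it; the furniture and walls round the work are solid. World frame = base frame: x ahead of the robot, y to its left, z up, the work surface at z = 0. Lengths are in mm, angles in rad, forces in N, time in s.
With the tool pointing down it reaches from about 275 to 775 mm from the base axis. Payload 14.6 kg.
Tool frame: the origin (TCP) lies at the centre of the arm's flange, where the gripper is bolted on; the fingertips stand 173 mm ahead of it and the grasp point (between the pads) lies 155 mm ahead of it (manip.pinch_z is the distance from the TCP to the grasp point, in mm); z points along the fingers, y is the line along which they close (so a half turn about z gives the same grasp; the last joint's range is limited). The gripper opens to 85 mm and grips with 20 to 120 N. Pads are 22 mm wide; open, the fingers measure 114 mm over their backs; the gripper's body (76 mm by 85 mm) begins 54 mm behind the grasp point. The pads swing forward as they close: fully open they stand 13 mm farther back than shut.
Start: joints at [0.99, 0.263, -0.048, 1.259, 0, 1.415], TCP at [216.856, 478.124, 404.678] pointing down, gripper open.
Joint ranges: [-2.65, 2.65], [-0.89, 1.7], [-1.18, 1.37], [-2.13, 2.11], [-1.35, 1.29], [-3.14, 3.14]. Speed limits (rad/s): [1.89, 1.89, 2.57, 2.79, 3.14, 3.14].

INTERFACE

Orientations are given as a unit quaternion [x, y, z, w].
In Python, from workcell import telemetry, cams, manip gives the robot as it stands. The module is installed in compiled form; this text tells all that it offers.
- The arm moves only by the tool arm_command, never from a script. Its argument "commands" is a list of rows, each a list of 7 numbers: the shift along the tool's x, y, z in mm, then the turn, a rotation vector about the tool's x, y, z in units of 6 degrees (1.0 is 6 degrees), then the opening, from 0 (shut) to 1 (fully open). A call has 1 to 8 rows; each row is the pose to reach, as a shift and turn from the pose commanded when the call began, along the tool's axes at that moment; what a row does not reach only later rows make up. A row lasts 1/10 s, in which the tool goes at most 50 mm and 8.59 degrees, less where a joint would pass 70% of its speed; a pose out of reach is approached as far as the arm can. A call with a gripper value outside its range is refused whole. The fingers move at their own pace and stop on an object; the grip force is fixed at half the most. Time passes only in rows, so rows that repeat a pose let the fingers close. It gives the time, the measured TCP pose, the force, the opening and the grip force at its end, in the units of the state.
- telemetry.state(): the state, without advancing time (a new reading comes with each control period).
- cams.snapshot(name): name is "scene" or "top" or "wrist"; returns a dict with "image" (400x640x3 uint8, red, green, blue), "K" (3x3 intrinsics, pixels), "rvec" (rotation vector, rad) and "tvec" (3), from world to camera coordinates, as OpenCV has them. Camera axes: x right, y down, z forward; pixel columns grow to the right and rows downward; lengths in mm; the calibration is good to about 2 mm. The wrist camera is an equidistant fisheye: a pixel r from the principal point sees the ray r / f radians off the axis. A picture is of the moment at which its call begins. There is no depth.
- manip.finish_job(): hands the job in; it is judged then, once.
The state is a dict: "time_s": time; "q": joint angles; "qvel": joint speeds; "tau": joint torques, N m; "tool_pos": TCP position; "tool_rot": TCP orientation; "wrist_force": force on the tool from outside, world axes, zero at the start; "wrist_torque": the same for the moment, N m; "opening": finger opening in mm; "finger_force": force on a finger pad.
Only numpy, scipy, OpenCV 4.12 (cv2) and the standard library are available. Lean on these libraries where they do the work, as an engineer would, in place of code of your own. Each camera call takes 0.05 s, during which the arm holds its last target. There are 200 camera calls.

TASK

Take the white spot tile out of the blue bin: raise the end with the orange grip so the tile tilts, and draw its other end out from under the steel keeper. Then lay the tile wells up on the sloping reading stand, squarely and centred across it, with the end away from the grip resting against the stand's ledge, and let go. Leave the vial, bottle, slide pack and petri dish beside the work where they are.

Things in the scene. Friction and masses are not known exactly. Their poses are not given: they have to be found in the camera images.
- bin: Open blue steel storage bin fixed to the table, outside 134 (x) x 92 (y) x 50 mm high, inside 126 x 84 mm; walls and floor 4 mm thick (the wall at the -x end, under the keeper, is only 40 mm high). Origin: centre of its underside; its x axis points from the keeper end to the end where the tile's orange grip lies.
- bin_keeper (a point): Middle of the free lower edge of the bin's keeper: a bare steel plate 4 mm thick, full width, that reaches 26 mm in from the inner face of the bin's -x end. Its underside is 32 mm above the inner floor, its top 40 mm above the table. It covers the plain end of the tile and stops the tile from being lifted out level. Axes as the bin's.
- tile_grip (a point): Centre of the orange grip block on the white spot tile: 26 (along tile x) x 12 (along tile y) x 28 mm high, standing on the tile's top face. This point is 14 mm above the top face and 42 mm from the tile's middle towards its +x end. Axes are the tile's. Grasp it across the 12 mm (tile y); 30 mm or more is free on each side down to the tile's top face.
- tile_centre (a point): Middle of the loose white spot tile with 12 round grey wells, half-way through its thickness. The tile is 120 (x) x 76 (y) x 6 mm, 0.08 to 0.17 kg. Axes: x along its length from the plain end to the grip end, z out of the wells' face. It starts flat on the bin's floor, wells up, within 3 mm of the middle and nearly along the bin's axes, plain end under the keeper.
- tile_low_edge (a point): Middle of the lower edge of the tile's plain end (the end away from the grip), on the underside; 60 mm along tile -x from the middle.
- stand_seat (a point): Where the middle of the tile's underside belongs on the stand, on its sloping surface; a tile laid here along these axes has its plain end against the ledge. Axes: x up the slope (20 degrees), y across, z out of the slope. The ledge's inner face is 60 mm down the slope (-x), the panel's upper end 85 mm up it. Friction keeps a released tile from sliding on the slope.
- stand: Reading stand fixed to the table: a dark flat steel panel 150 mm up the slope x 112 mm wide, sloping at 20 degrees, its low end towards the robot, with an aluminium ledge 12 mm high across the low end. Origin: on the table under its middle; the panel's surface there is 42 mm up.
- antigen_vial_c (a point): Bystander: small white vial with green cap, 19 mm wide, 46 mm high; point at its centre.
- control_latex_c (a point): Bystander: small white bottle with white cap, 24 mm wide, 59 mm high; point at its centre.
- slide_pack_c (a point): Bystander: red and white carton, 28 x 80 x 27 mm; point at its centre.
- petri_2_c (a point): Bystander: petri dish 62 mm wide, 16 mm high; point at its centre.
- tile: The same tile; origin at the middle of its underside, 3 mm below tile_centre; axes as for tile_grip.

How it is judged (in metres and radians):
On the way:
1. the tile is tilted, grip end up, with its plain end still low in the bin (z of tile_low_edge in the frame of bin below 0.04 m and x of tile_low_edge in the frame of bin below -0.03 m and angle between tile_centre's own z axis and vertical above 0.12 rad and z of tile_grip in the frame of bin above 0.045 m), for 0.1 s.
At the end, for the whole second after the job is handed in: The tile lies wells up, flat on the stand's slope (within 0.06 rad and 3 mm), its plain end against the ledge (gap under 6 mm), centred across the stand within 15 mm, square within 0.12 rad, released and at rest (x of tile_low_edge in the frame of stand_seat between -0.065 and -0.054 m and y of tile_low_edge in the frame of stand_seat between -0.015 and 0.015 m and z of tile_low_edge in the frame of stand_seat between -0.003 and 0.003 m and z of tile_grip in the frame of stand_seat between 0.016 and 0.024 m and angle between the x axis of tile_centre and the x axis of stand_seat, either way round below 0.12 rad and angle between the z axis of tile_centre and the z axis of stand_seat, either way round below 0.06 rad and linear speed of tile below 0.01 m/s); the robot touches nothing.
It fails at once if the vial, bottle, slide pack or petri dish was moved more than 25 mm or tipped over (distance of any of antigen_vial_c, control_latex_c, slide_pack_c, petri_2_c from where it was at the start of the episode above 0.025 m or angle between any of antigen_vial_c, control_latex_c, slide_pack_c, petri_2_c's own z axis and vertical above 0.6 rad).
It also fails if it takes over 42 s, if anything falls off the work surface, if the arm or the gripper's body presses on something with over 40 N, if the wrist force passes 120 N, or if a joint passes its speed limit or range.

## Working session

There is one attempt and no reset: what is moved stays moved. The work goes in short steps, Python scripts to look and compute and a tool call to move; the robot and the scene stay as the last step left them, time stands still between calls to the robot, and variables do not carry over. Pictures are saved under pics/ and viewed, at most 10 in all, crops included, and the job is handed in when it is done.

Besides the shell and the picture viewer there is one more tool, called after "Call:" by a JSON object that holds its "method" and its "body". arm_command: Moves the arm, as the interface text tells. Its arguments: {"type":"object","properties":{"commands":{"type":"array","items":{"type":"array","items":{"type":"number"}}}},"required":["commands"]}

```bash
mkdir -p pics
python3 - <<'E'
from workcell import telemetry,cams
import cv2,numpy as np
ims=[]
for n in("scene","top"):
    s=cams.snapshot(n);np.savez(f"pics/{n}0.npz",**s);cv2.imwrite(f"pics/{n}0.png",s["image"][:,:,::-1])
    print(n,s["K"].tolist(),s["rvec"],s["tvec"])
st=telemetry.state();print(st)
E
```

```text
scene [[364.0274760060037, 0.0, 323.2588824730352], [0.0, 364.0274760060037, 196.96834904978112], [0.0, 0.0, 1.0]] [ 2.09871781 -0.54890049  0.29995048] [-508.64261602  202.30570335  652.41580372]
top [[393.04169703110387, 0.0, 322.164526520682], [0.0, 393.04169703110387, 205.7608390409991], [0.0, 0.0, 1.0]] [ 2.21319705 -2.16185272  0.04074285] [-20.46582503 570.53851017 970.64934603]
{'time_s': 0.1, 'q': array([ 9.89723827e-01,  2.63486536e-01, -4.88632256e-02,  1.25938097e+00,
        7.56543209e-06,  1.41551748e+00]), 'qvel': array([-3.42520033e-04, -6.03624012e-04,  1.63002261e-03,  6.22822832e-05,
        5.16387691e-04, -6.84849363e-04]), 'tau': array([ 1.52683984e-03, -6.38578606e+01,  3.85063076e+01,  1.00180594e-02,
       -1.42118988e-04, -2.09765329e-05]), 'tool_pos': array([216.80080729, 478.06373922, 404.27092887]), 'tool_rot': array([ 2.11292188e-01,  9.77422832e-01, -4.34532817e-04, -1.71682349e-04]), 'wrist_force': array([ 0.09294018,  0.16211339, -1.03775703]), 'wrist_torque': array([-0.00132443,  0.01560034,  0.03117155]), 'finger_force': 0.0, 'opening': 85.4083275948364}
```

View pics/scene0.png

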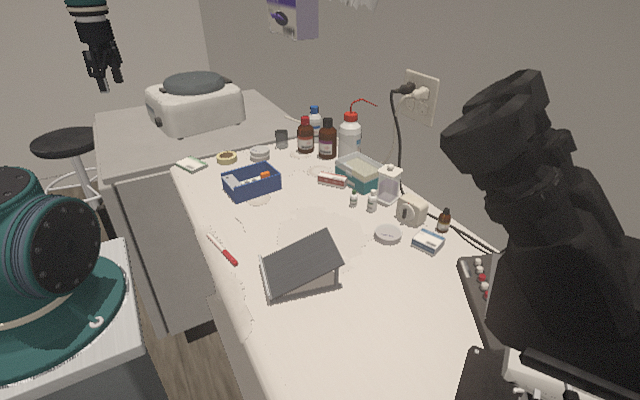

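View pics/top0.png

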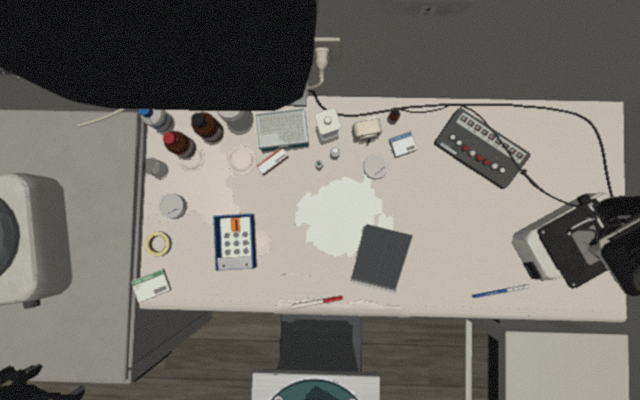

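The scene view shows the blue bin near (250,182) with the orange grip at (265,175), and the stand near (302,265). In the top view the bin is at (235,242), the grip at (236,225) and the stand at (382,257). The bystanders are near (319,165), (335,153), (272,161) and (375,167).

```bash
cat > h.py <<'E'
import numpy as np,cv2
from scipy.spatial.transform import Rotation as R
from scipy.optimize import least_squares
def load(n): return dict(np.load(f"pics/{n}.npz"))
def proj(s,P,fish=False):
    c=R.from_rotvec(s["rvec"].ravel()).apply(np.atleast_2d(P))+s["tvec"].ravel()
    K=s["K"]
    if fish:
        r=np.hypot(c[:,0],c[:,1]);a=np.arctan2(r,c[:,2])/np.maximum(r,1e-9);xy=c[:,:2]*a[:,None]
    else: xy=c[:,:2]/c[:,2:]
    return xy*[K[0,0],K[1,1]]+K[:2,2]
def ray(s,uv,fish=False):
    K=s["K"];d=(np.array(uv,float)-K[:2,2])/[K[0,0],K[1,1]]
    if fish:
        t=np.linalg.norm(d);d=np.r_[d/max(t,1e-9)*np.sin(t),np.cos(t)]
    else: d=np.r_[d,1]
    r=R.from_rotvec(s["rvec"].ravel()).inv();o=-r.apply(s["tvec"].ravel());d=r.apply(d)
    return o,d/np.linalg.norm(d)
def atz(s,uv,z,fish=False):
    o,d=ray(s,uv,fish);return o+d*(z-o[2])/d[2]
def tri(*obs):
    A=0;b=0
    for s,uv,f in obs:
        o,d=ray(s,uv,f);M=np.eye(3)-np.outer(d,d);A=A+M;b=b+M@o
    return np.linalg.solve(A,b)
E
python3 - <<'E'
from h import *
from workcell import cams
w=cams.snapshot("wrist");np.savez("pics/w0.npz",**w);cv2.imwrite("pics/w0.png",w["image"][:,:,::-1])
print(w["K"][0],w["K"][1],w["rvec"],w["tvec"])
s,t=load("scene0"),load("top0")
c=[]
for im,(u,v) in((s,(250,182)),(s,(302,265)),(t,(235,242)),(t,(382,257))):
    x0,y0=u-50,v-37
    c.append(cv2.resize(im["image"][y0:y0+75,x0:x0+100,::-1],(400,300),interpolation=cv2.INTER_CUBIC))
cv2.imwrite("pics/c0.png",np.vstack([np.hstack(c[:2]),np.hstack(c[2:])]))
for u in((235,225),(235,242),(382,257),(319,165),(335,153),(272,161),(375,167)):print(u,atz(t,u,20).round())
E
```

```text
[309.70691629   0.         320.74613111] [  0.         309.70691629 198.87808504] [-2.42036623 -1.55784394 -0.23688443] [-524.63514433  -37.82867337  379.73672174]
(235, 225) [518. 209.  20.]
(235, 242) [475. 208.  20.]
(382, 257) [ 447. -158.   20.]
(319, 165) [673.   3.  20.]
(335, 153) [704. -36.  20.]
(272, 161) [680. 122.  20.]
(375, 167) [ 671. -137.   20.]
```

View pics/c0.png

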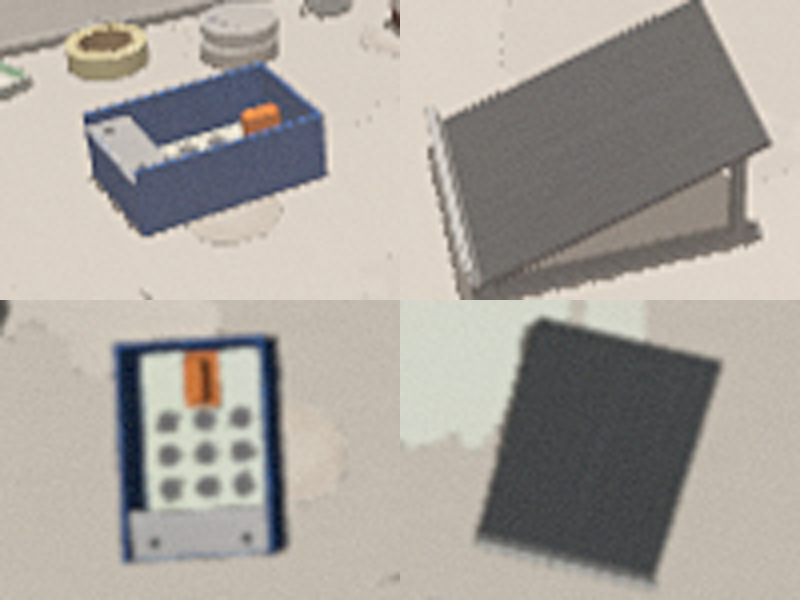

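View pics/w0.png

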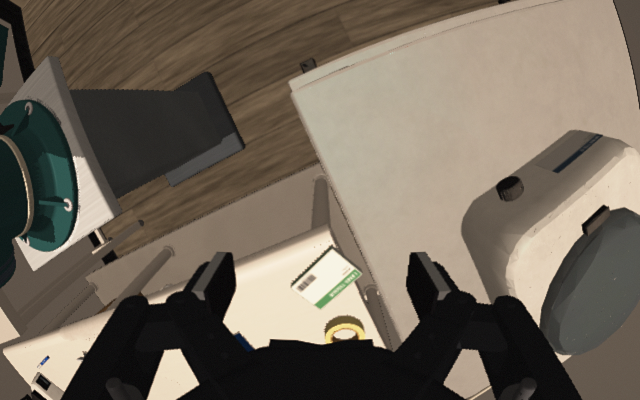

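The crops show the bin rim corners, the keeper, the orange grip (top crop 185–218, 350–406) and the stand's panel corners and ledge clearly. The wrist view just catches the bin's edge near (240,342), hidden by the gripper. I'll fit the poses from both views.

```bash
cat > fit0.py <<'E'
from h import *
s,t=load("scene0"),load("top0")
def px(o,p): return np.array(o)+(np.array(p,float)+.5)/4-.5
def fit(M,obs,x0,tilt=0):
    # p: x,y,z,yaw
    def f(p):
        r=R.from_euler('z',p[3])*R.from_euler('y',-tilt)
        return np.concatenate([(proj(c,r.apply(m)+p[:3])-q).ravel() for c,m,q in obs])
    o=least_squares(f,x0,loss='soft_l1');return o.x,f(o.x).reshape(-1,2)
T,S=(185,205),(200,145)
b=[(t,(67,46,50),px(T,(115,45))),(t,(67,-46,50),px(T,(275,37))),(t,(-67,46,50),px(T,(123,260))),
(s,(67,46,50),px(S,(263,64))),(s,(67,-46,50),px(S,(326,118))),(s,(-67,46,50),px(S,(85,115))),
(s,(-67,-46,0),px(S,(147,236))),(s,(67,-46,0),px(S,(325,175)))]
p,r=fit(None,b,[475,208,0,0]);print("bin",p.round(3),r.round(1).tolist())
T2,S2=(332,220),(252,228)
a=np.deg2rad(20)
b=[(t,(85,-56,0),px(T2,(320,60))),(t,(-65,-56,12),px(T2,(255,282))),(t,(-65,56,12),px(T2,(77,243))),
(s,(85,56,0),px(S2,(296,2))),(s,(85,-56,0),px(S2,(370,146))),(s,(-65,56,12),px(S2,(28,106)))]
p,r=fit(None,b,[440,-158,38,0],a);print("seat",p.round(3),r.round(1).tolist())
print("grip top",tri((t,px(T,(201,78)),0),(s,px(S,(260,110)),0)))
E
python3 fit0.py
```

```text
bin [ 4.76492e+02  2.04641e+02 -2.91200e+00  6.70000e-02] [[0.5, -0.7], [-1.7, -0.4], [0.1, 1.0], [0.4, -0.4], [-0.2, -0.4], [-0.6, -0.5], [-0.6, 1.1], [1.2, 1.2]]
seat [ 4.38638e+02 -1.49672e+02  3.20930e+01 -2.14000e-01] [[-0.1, 0.0], [-0.6, 1.7], [-0.5, 0.5], [1.0, -0.6], [1.0, -0.2], [-0.1, 1.8]]
grip top [518.0785651  205.8500416   38.58025043]
```

```bash
cat >> h.py <<'E'
def delta(pos,Rw,st=None):
    """target TCP pose (mm, Rotation) -> row numbers in tool axes"""
    from workcell import telemetry
    st=st or telemetry.state();r=R.from_quat(st["tool_rot"])
    d=r.inv().apply(np.array(pos)-st["tool_pos"]);w=np.rad2deg((r.inv()*Rw).as_rotvec())/6
    return d.round(1),w.round(2)
def toolR(yaw,tilt=0):
    "tool z = -tile z, tool x = -tile x, tool y = tile y; tile x axis raised by tilt"
    return R.from_euler('z',yaw)*R.from_euler('y',-tilt)*R.from_matrix(np.diag([-1,1,-1.]))
E
python3 - <<'E'
from h import *
from workcell import telemetry
w=load("w0");o,d=ray(w,w["K"][:2,2],1);st=telemetry.state();r=R.from_quat(st["tool_rot"]).inv()
print("cam in tool",r.apply(o-st["tool_pos"]),r.apply(d))
print(delta([500,206,320],toolR(.067)))
E
```

```text
cam in tool [76.09046606 -0.17473051 30.53605877] [-2.97382997e-01  4.04736720e-04  9.54758184e-01]
(array([-370.3, -130.7,   84.4]), array([-0.01, -0.  , -4.71]))
```

Call:
{"method": "arm_command", "body": {"commands": [[-46,-16,10,0,0,-0.6,1],[-93,-33,21,0,0,-1.2,1],[-139,-49,32,0,0,-1.8,0.8],[-185,-65,42,0,0,-2.4,0.6],[-231,-82,53,0,0,-3.0,0.5],[-278,-98,64,0,0,-3.6,0.42],[-324,-115,74,0,0,-4.2,0.42],[-370,-131,84,0,0,-4.7,0.42]]}}

```text
time_s: 0.95
tool_pos: [499.6, 205.4, 320.5]
tool_rot: [-0.034, 0.999, 0.0, -0.0]
wrist_force: [0.3, 0.5, 0.4]
opening: 35.9
finger_force: 0.0
```

Call:
{"method": "arm_command", "body": {"commands": [[0,0,0,0,0,0,0.42],[0,0,0,0,0,0,0.42],[0,0,0,0,0,0,0.42]]}}

```text
time_s: 1.25
tool_pos: [498.0, 207.6, 321.1]
tool_rot: [-0.033, 0.999, 0.0, -0.0]
wrist_force: [0.5, -0.3, -0.0]
opening: 36.0
finger_force: 0.0
```

Run:
```python
from h import *
from workcell import cams,telemetry
w=cams.snapshot("wrist");np.savez("pics/w1.npz",**w);cv2.imwrite("pics/w1.png",w["image"][:,:,::-1])
st=telemetry.state();print(st["tool_pos"],st["tool_rot"],st["opening"],st["time_s"],st["qvel"].round(3))
```

```text
[497.79432542 207.89356422 321.27247412] [-3.36191049e-02  9.99434715e-01  7.18000515e-05  1.31331881e-05] 35.877084030137844 1.3 [ 0.007 -0.004  0.001 -0.001 -0.001 -0.003]
```

View pics/w1.png

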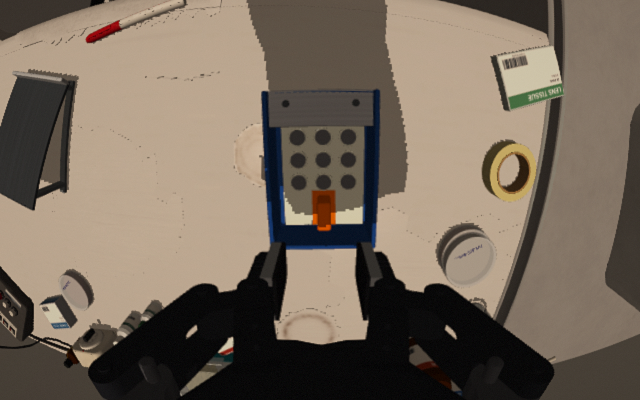

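Wrist view: bin rim spans (263–380, 90–248), keeper at rows 92–125, wells in columns 298/323/348, grip at (312–335, 190–231), stand at far left. The tile's well columns look parallel to the bin.

Run:
```python
from h import *
w=load("w1");im=w["image"].astype(int)
# wells
g=im.astype(np.uint8);lum=g.max(2);
sub=np.zeros_like(lum);sub[128:192,284:362]=(lum[128:192,284:362]<105)
n,l,stt,c=cv2.connectedComponentsWithStats(sub)
W=[]
for i in range(1,n):
    if stt[i,4]>60: P=atz(w,c[i],10,1);W.append(P[:2]);print(c[i].round(1),stt[i,4],P.round(1))
W=np.array(W)
m=(im[:,:,0]>150)&(im[:,:,1]<130)&(im[:,:,2]<70); m|=(im[:,:,0]>1.8*im[:,:,1])&(im[:,:,0]>60)
mm=np.zeros_like(lum);mm[180:236,300:345]=m[180:236,300:345]
ys,xs=np.nonzero(mm);print("orange bbox",xs.min(),xs.max(),ys.min(),ys.max(),mm.sum())
def bb(p,yaw=.067):
    q=np.array([[a,b,cc] for a in(-13,13) for b in(-6,6) for cc in(-14,14)])
    u=proj(w,R.from_euler('z',yaw).apply(q)+[p[0],p[1],24],1);return np.r_[u.min(0),u.max(0)]
ob=np.array([xs.min()-.5,ys.min()-.5,xs.max()+.5,ys.max()+.5])
o=least_squares(lambda p:bb(p)-ob,[518,206]);print("grip",o.x,o.fun)
# bin rim, via corner pixels z=50
for u,z in(((264,91),50),((379,91),50),((378,247),50),((271,247),50)):print(u,atz(w,u,z,1).round(1))
B=R.from_euler('z',.067)
for x in(67,-67):
  for y in(46,-46): print((x,y),proj(w,B.apply([x,y,50])+[476.5,204.6,0],1).round(1))
```

```text
[296.8 137.4] 252 [452.3 183.   10. ]
[322.5 136.9] 253 [450.5 206.2  10. ]
[347.6 136.4] 257 [448.4 228.9  10. ]
[298.  159.9] 268 [473.1 185.2  10. ]
[322.5 159.7] 241 [471.4 207.6  10. ]
[347.6 159.4] 243 [469.6 230.6  10. ]
[323.  181.4] 259 [492.  209.5  10. ]
[347.5 181.1] 245 [490.2 232.3  10. ]
[298.5 181.9] 252 [494.  186.6  10. ]
orange bbox 312 334 191 230 845
grip [515.21281061 210.77908962] [ 4.49371568  1.44983573 -4.49635362 -1.48902356]
(264, 91) [412.7 158.3  50. ]
(379, 91) [406.9 246.7  50. ]
(378, 247) [537.4 260.4  50. ]
(271, 247) [543.3 167.3  50. ]
(67, 46) [[371.6 249.7]]
(67, -46) [[266.4 249.8]]
(-67, 46) [[378.1  90.5]]
(-67, -46) [[258.8  90.9]]
```

Run:
```python
from h import *
w=load("w1");cv2.imwrite("pics/c1.png",cv2.resize(w["image"][80:255,250:395,::-1],None,fx=3.4,fy=3.4,interpolation=cv2.INTER_NEAREST))
```

```text
(no output)
```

View pics/c1.png

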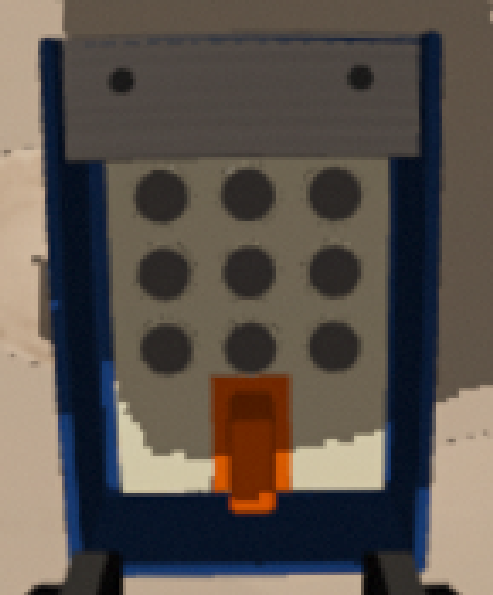

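The zoom shows a wider orange patch lying flat and the block on it. The block's top face is at crop (230–275, 418–513), so about (317.6–331, 203–231) px, and its -x face is above that.

Run:
```python
from h import *
w=load("w1");t=load("top0")
f=lambda x,y:(250+(x+.5)/3.4-.5,80+(y+.5)/3.4-.5)
top=f(252.5,465)
print("grip top@38",atz(w,top,38,1), [atz(w,f(*c),38,1).round(1) for c in((230,418),(275,418),(230,513),(275,513))])
for y in (203,205,207):
  for tt in((235.0,223.5),(235,224.5)):pass
T=(185,205)
tp=(185+(205.5)/4-.5,205+(81)/4-.5)   # dark stripe (205,80) in top crop
print("tri",tri((w,top,1),(t,tp,0)))
# tile outline at z=10: side edges, +x end
for c in((118,492),(386,489),(106,160),(389,157)):print(c,atz(w,f(*c),10,1).round(1))
for c in((65,158),(420,156)):print("keeper",atz(w,f(*c),40,1).round(1))
```

```text
grip top@38 [516.25812407 211.65390833  38.        ] [array([504. , 205.1,  38. ]), array([503.3, 216.5,  38. ]), array([530. , 206.7,  38. ]), array([529.2, 218.4,  38. ])]
tri [519.73294721 209.20989913  23.85407265]
(118, 492) [537.6 174.5  10. ]
(386, 489) [531.7 251.7  10. ]
(106, 160) [443.3 167.9  10. ]
(389, 157) [437.5 243.1  10. ]
keeper [440.9 161.7  40. ]
keeper [434.9 246.2  40. ]
```

Run:
```python
from h import *
print(delta([516.3,211.7,187],toolR(.08)))
```

```text
(array([-18.7,   2.5, 134.3]), array([ 0.  ,  0.  , -0.12]))
```

Call:
{"method": "arm_command", "body": {"commands": [[-10,1,20,0,0,-0.1,0.42],[-18.7,2.5,50,0,0,-0.1,0.42],[-18.7,2.5,80,0,0,-0.1,0.42],[-18.7,2.5,90,0,0,-0.1,0.42],[-18.7,2.5,90,0,0,-0.1,0.42],[-18.7,2.5,90,0,0,-0.1,0.42]]}}

```text
time_s: 1.9
tool_pos: [517.0, 211.4, 232.3]
tool_rot: [-0.039, 0.999, 0.0, 0.001]
wrist_force: [0.4, -0.0, 0.9]
opening: 36.1
finger_force: 0.0
```

Run:
```python
from h import *
from workcell import cams
print(delta([516.3,211.7,187],toolR(.08)))
w=cams.snapshot("wrist");np.savez("pics/w2.npz",**w);cv2.imwrite("pics/c2.png",cv2.resize(w["image"][60:400,200:450,::-1],None,fx=1.7,fy=1.7))
# predicted box top corners
B=R.from_euler('z',.08)
print((proj(w,B.apply([[a,b,0] for a in(-13,13) for b in(-6,6)])+[516.3,211.7,38],1)-[200,60])*1.7)
```

```text
(array([ 0.7,  0.4, 45.3]), array([ 0.  ,  0.01, -0.02]))
[[188.23573607 268.22705913]
 [224.2940357  268.08674156]
 [189.40988721 337.11591111]
 [223.55317124 336.97845994]]
```

View pics/c2.png

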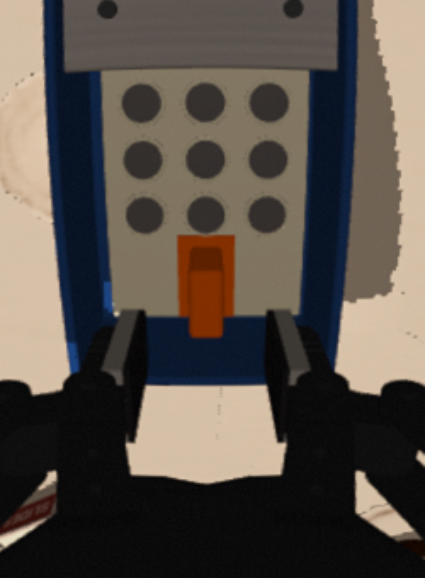

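The block's top face at crop (188–224, 268–338) matches the prediction, and it sits midway between the fingers (inner faces at about 147 and 265). Next I descend and grip.

Call:
{"method": "arm_command", "body": {"commands": [[0.5,0,15,0,0,0,0.42],[0.5,0,30,0,0,0,0.42],[0.5,0,40,0,0,0,0.42],[0.5,0,45,0,0,0,0.42],[0.5,0,45,0,0,0,0.42],[0.5,0,45,0,0,0,0.3]]}}

```text
time_s: 2.55
tool_pos: [516.7, 210.9, 186.6]
tool_rot: [-0.038, 0.999, 0.0, 0.0]
wrist_force: [-0.5, 0.9, 0.4]
opening: 26.2
finger_force: 0.0
```

Call:
{"method": "arm_command", "body": {"commands": [[0,0,0,0,0,0,0],[0,0,0,0,0,0,0],[0,0,0,0,0,0,0],[0,0,0,0,0,0,0],[0,0,0,0,0,0,0],[0,0,0,0,0,0,0]]}}

```text
time_s: 3.15
tool_pos: [516.7, 210.9, 186.8]
tool_rot: [-0.038, 0.999, 0.0, 0.001]
wrist_force: [-1.1, -0.4, 6.9]
opening: 10.6
finger_force: 59.2
```

Run:
```python
import numpy as np
for i in range(1,9):
    a=np.deg2rad(3.25*i);c,s=np.cos(a),np.sin(a)
    dx=102*(c-1)-182.8*s+4*i/8;dz=102*s+182.8*(c-1)+3*min(1,i/4)
    print([round(-dx,1),0,round(-dz,1),0,round(-3.25*i/6,2),0,0])
```

```text
[np.float64(10.0), 0, np.float64(-6.2), 0, -0.54, 0, 0]
[np.float64(20.3), 0, np.float64(-11.9), 0, -1.08, 0, 0]
[np.float64(30.9), 0, np.float64(-16.9), 0, -1.62, 0, 0]
[np.float64(41.7), 0, np.float64(-21.3), 0, -2.17, 0, 0]
[np.float64(52.7), 0, np.float64(-24.2), 0, -2.71, 0, 0]
[np.float64(63.9), 0, np.float64(-26.6), 0, -3.25, 0, 0]
[np.float64(75.1), 0, np.float64(-28.2), 0, -3.79, 0, 0]
[np.float64(86.5), 0, np.float64(-29.2), 0, -4.33, 0, 0]
```

Call:
{"method": "arm_command", "body": {"commands": [[10,0,-6.2,0,-0.54,0,0],[20.3,0,-11.9,0,-1.08,0,0],[30.9,0,-16.9,0,-1.62,0,0],[41.7,0,-21.3,0,-2.17,0,0]]}}

```text
time_s: 3.55
tool_pos: [474.6, 207.6, 207.9]
tool_rot: [-0.038, 0.993, 0.004, 0.115]
wrist_force: [-0.2, -0.2, -2.0]
opening: 11.2
finger_force: 58.4
```

Call:
{"method": "arm_command", "body": {"commands": [[0,0,0,0,0,0,0],[0,0,0,0,0,0,0]]}}

```text
time_s: 3.75
tool_pos: [475.1, 207.7, 207.6]
tool_rot: [-0.038, 0.993, 0.004, 0.113]
wrist_force: [-0.1, 0.3, -0.9]
opening: 10.6
finger_force: 58.5
```

Run:
```python
from h import *
from workcell import cams
w=cams.snapshot("wrist");np.savez("pics/w3.npz",**w);cv2.imwrite("pics/w3.png",w["image"][:,:,::-1])
x0=np.array([516.7,210.9,186.8]);r0=toolR(.076)
for k in (13,26):
    a=np.deg2rad(k)
    i=k/3.25;c,s=np.cos(a),np.sin(a)
    t=np.array([-(102*(c-1)-182.8*s+4*i/8),0,-(102*s+182.8*(c-1)+3*min(1,i/4))])
    print(k,delta(x0+r0.apply(t),toolR(.076,a)))
```

```text
13 (array([ 0.2,  0. , -0.7]), array([ 0.  , -0.01,  0.01]))
26 (array([ 42. ,   0.1, -18.5]), array([ 0.  , -2.17,  0.01]))
```

View pics/w3.png

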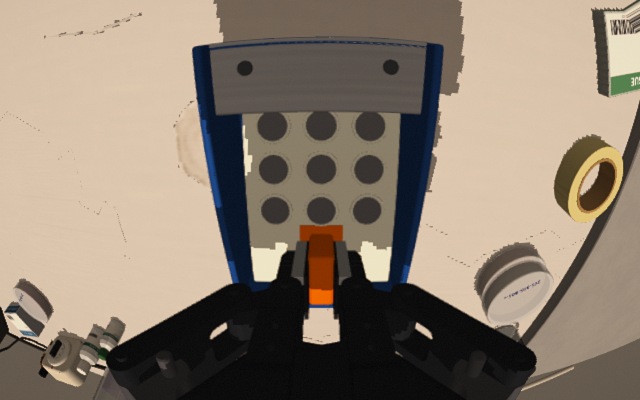

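The wrist view shows the block held centrally in the pads at (321,270) and the tile tilted, with even gaps to the side walls (243/400 against about 230/412). The plain end is still under the keeper (row 112).

Call:
{"method": "arm_command", "body": {"commands": [[10.4,0,-4.6,0,-0.54,0,0],[20.9,0,-9.2,0,-1.08,0,0],[31.4,0,-13.9,0,-1.62,0,0],[42,0,-18.5,0,-2.17,0,0],[42,0,-18.5,0,-2.17,0,0],[42,0,-18.5,0,-2.17,0,0]]}}

```text
time_s: 4.4
tool_pos: [430.7, 204.3, 215.8]
tool_rot: [-0.037, 0.974, 0.009, 0.224]
wrist_force: [0.6, 1.1, -1.2]
opening: 10.7
finger_force: 58.5
```

Call:
{"method": "arm_command", "body": {"commands": [[-10,0,2.6,0,0,0,0],[-20,0,5.2,0,0,0,0],[-30,0,7.8,0,0,0,0],[-40,0,10.4,0,0,0,0],[-40,0,10.4,0,0,0,0]]}}

```text
time_s: 4.9
tool_pos: [472.2, 207.4, 224.5]
tool_rot: [-0.037, 0.973, 0.009, 0.226]
wrist_force: [0.4, -0.3, -1.5]
opening: 10.7
finger_force: 58.5
```

Call:
{"method": "arm_command", "body": {"commands": [[-6,0,-8,0,0,0,0],[-11,0,-17,0,0,0,0],[-16,0,-27,0,0,0,0],[-21,0,-40,0,0,0,0]]}}

```text
time_s: 5.3
tool_pos: [471.4, 207.3, 269.3]
tool_rot: [-0.037, 0.974, 0.009, 0.225]
wrist_force: [-0.0, 0.2, -0.3]
opening: 10.7
finger_force: 58.5
```

Call:
{"method": "arm_command", "body": {"commands": [[-11,0,-22,0,0,0,0],[-22,0,-45,0,0,0,0],[-33,0,-68,0,0,0,0],[-44,0,-90,0,0,0,0],[-44,0,-90,0,0,0,0],[-44,0,-90,0,0,0,0]]}}

```text
time_s: 5.9
tool_pos: [471.5, 207.3, 369.3]
tool_rot: [-0.037, 0.974, 0.009, 0.225]
wrist_force: [-0.2, 0.4, -1.4]
opening: 11.0
finger_force: 58.5
```

Run:
```python
from h import *
from workcell import cams,telemetry
st=telemetry.state()
w=cams.snapshot("wrist");np.savez("pics/w4.npz",**w)
s=cams.snapshot("scene");np.savez("pics/s4.npz",**s)
a=cv2.resize(w["image"][:,140:500,::-1],(400,444));b=cv2.resize(s["image"][90:312,180:380,::-1],(400,444),interpolation=cv2.INTER_CUBIC)
cv2.imwrite("pics/c4.png",np.hstack([a,b]))
print(st["tool_pos"],st["wrist_force"],st["wrist_torque"])
# wells expected: rigid tile in tool frame
tr=R.from_quat(st["tool_rot"])
def tile2w(p):  # tile frame (underside middle) -> world ; grasp pt TCP at tile (42,0,182.8) 
    return tr.apply((np.atleast_2d(p)-[42,0,182.8])*[-1,1,-1])+st["tool_pos"]
for x in(-22,-1,20):print(((proj(w,tile2w([x-2,0,6]),1)-[140,0])/.9*[1,1]).round(1))
print("ends",((proj(w,tile2w([[-60,38,6],[-60,-38,6]]),1)-[140,0])/.9).round(1))
```

```text
[471.47338294 207.34624397 369.27994438] [-0.24257102  0.35710546 -1.40637749] [0.00493542 0.48463435 0.01831502]
[[201.  140.4]]
[[201.1 188.7]]
[[201.1 234.4]]
ends [[290.3  59.8]
 [111.4  60.1]]
```

View pics/c4.png

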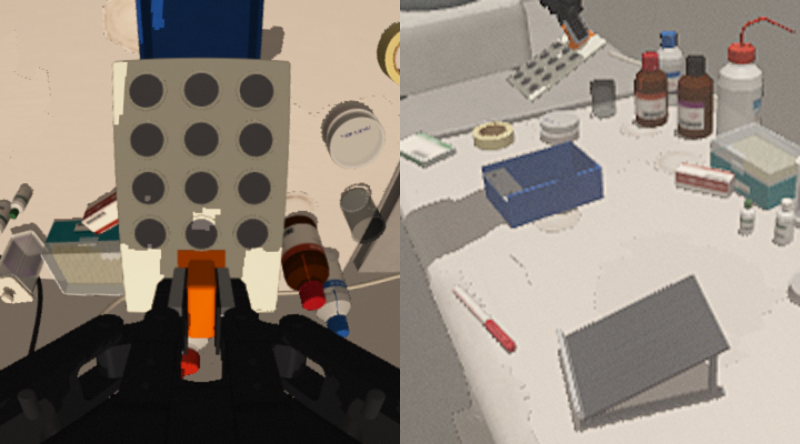

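The tile is clear of the bin. Its plain-end edge in the wrist crop at (113–290, row 60) matches the rigid-grasp prediction exactly. Now I carry it to hover over the stand.

```bash
cat >> h.py <<'E'
def seatTCP(p,yaw,h,a=np.deg2rad(20),dx=0,dy=0):
    Rs=R.from_euler('z',yaw)*R.from_euler('y',-a)
    return np.array(p)+Rs.apply([42+dx,dy,182.8+h]),toolR(yaw,a)
E
python3 - <<'E'
from h import *
from workcell import telemetry
st=telemetry.state();p,r=seatTCP([438.6,-149.7,38.6],-.214,80);print(p,delta(p,r))
E
```

```text
[ 389.33421854 -138.99317838  299.91606676] (array([ 127.3, -338.9,   14.3]), array([1.08, 0.98, 2.56]))
```

Call:
{"method": "arm_command", "body": {"commands": [[10,-30,1,0.09,0.08,0.22,0],[27,-75,3,0.24,0.22,0.57,0],[45,-120,5,0.38,0.35,0.91,0],[62,-165,7,0.53,0.48,1.25,0],[79,-210,9,0.67,0.61,1.59,0],[96,-255,11,0.81,0.74,1.93,0],[113,-300,13,0.95,0.87,2.27,0],[127.3,-339,14.3,1.08,0.98,2.56,0]]}}

```text
time_s: 6.8
tool_pos: [388.6, -140.6, 299.5]
tool_rot: [0.106, 0.979, -0.018, 0.173]
wrist_force: [1.1, 0.6, -0.7]
opening: 10.9
finger_force: 58.7
```

Call:
{"method": "arm_command", "body": {"commands": [[0,0,0,0,0,0,0],[0,0,0,0,0,0,0],[0,0,0,0,0,0,0]]}}

```text
time_s: 7.1
tool_pos: [389.9, -138.1, 300.3]
tool_rot: [0.105, 0.979, -0.018, 0.173]
wrist_force: [0.9, 0.0, -0.6]
opening: 10.9
finger_force: 58.9
```

Run:
```python
from h import *
from workcell import cams,telemetry
st=telemetry.state();np.savez("pics/st5.npz",pos=st["tool_pos"],rot=st["tool_rot"])
w=cams.snapshot("wrist");np.savez("pics/w5.npz",**w)
cv2.imwrite("pics/c5.png",cv2.resize(w["image"][0:270,140:500,::-1],(800,600),interpolation=cv2.INTER_CUBIC))
print(delta(*seatTCP([438.6,-149.7,38.6],-.214,80)),st["time_s"])
```

```text
(array([ 0.6, -1.2,  0.4]), array([0.02, 0.01, 0.01])) 7.1
```

View pics/c5.png

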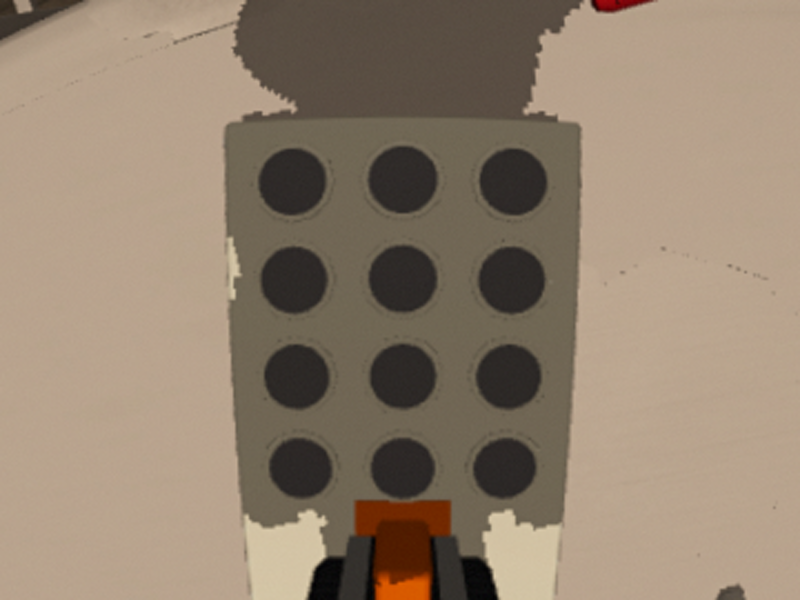

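The tile hides the whole stand from the camera: its plain end is at crop row 122, columns 225–580. I'll step aside so the wrist camera can see the stand, then measure it numerically.

Call:
{"method": "arm_command", "body": {"commands": [[0,40,-8,0,0,0,0],[0,80,-16,0,0,0,0],[0,120,-24,0,0,0,0],[0,150,-30,0,0,0,0],[0,150,-30,0,0,0,0],[0,150,-30,0,0,0,0],[0,150,-30,0,0,0,0]]}}

```text
time_s: 7.85
tool_pos: [411.5, 10.0, 328.9]
tool_rot: [0.105, 0.979, -0.018, 0.174]
wrist_force: [-0.4, -0.2, -2.2]
opening: 10.7
finger_force: 59.2
```

```bash
cat > seg.py <<'E'
from h import *
s=load("s4");t=load("top0");w=load("w6")
a=np.deg2rad(20)
def model(p=(438.6,-149.7,38.6),yaw=-.214):
    r=R.from_euler('z',yaw)*R.from_euler('y',-a)
    return r.apply([[85,56,0],[85,-56,0],[-65,-56,0],[-65,56,0],[-60,-56,12],[-60,56,12],[-65,-56,12],[-65,56,12]])+p
def pr():
    for n,c,f in(("s",s,0),("t",t,0),("w",w,1)):print(n,proj(c,model(),f).round(1).tolist())
E
python3 - <<'E'
from h import *
from workcell import cams,telemetry
st=telemetry.state();print(st["tool_pos"],st["time_s"])
w=cams.snapshot("wrist");np.savez("pics/w6.npz",**w)
from seg import *
pr()
for n,c,f in(("s",s,0),("t",t,0),("w",w,1)):
    m=proj(c,model(),f);ctr=m[:4].mean(0).astype(int);im=c["image"];v=im[ctr[1]-3:ctr[1]+4,ctr[0]-3:ctr[0]+4].reshape(-1,3).astype(float)
    med=np.median(v,0);print(n,"centre colour",med,v.std(0).round(1))
    mask=(np.abs(cv2.GaussianBlur(im,(3,3),0).astype(float)-med).max(2)<14).astype(np.uint8)
    k,l,stt,_=cv2.connectedComponentsWithStats(mask);L=l[ctr[1],ctr[0]]
    cn=max(cv2.findContours((l==L).astype(np.uint8),cv2.RETR_EXTERNAL,cv2.CHAIN_APPROX_NONE)[0],key=len)
    print(stt[L].tolist(),cv2.approxPolyDP(cn,4,True)[:,0].tolist())
E
```

```text
[411.49710321   9.9556672  328.86467697] 7.85
s [[326.6, 225.1], [345.2, 261.3], [270.6, 298.3], [260.7, 257.3], [270.3, 293.2], [260.4, 252.4], [267.8, 294.5], [258.2, 253.5]]
t [[365.8, 223.5], [412.1, 234.7], [394.8, 289.9], [350.7, 279.0], [395.8, 290.5], [351.0, 279.5], [395.2, 292.3], [350.5, 281.3]]
w [[222.5, 234.8], [127.8, 231.3], [109.9, 88.2], [211.3, 73.2], [102.8, 93.3], [206.6, 77.8], [102.7, 88.2], [206.5, 72.0]]
s centre colour [114. 110. 107.] [2.8 3.1 3.1]
[263, 229, 81, 75, 3508] [[326, 229], [263, 259], [270, 303], [340, 287], [337, 268], [343, 263]]
t centre colour [69. 71. 72.] [2.8 3.  2.7]
[353, 226, 58, 62, 2446] [[367, 226], [353, 277], [394, 287], [410, 236]]
w centre colour [69. 67. 66.] [2.2 1.9 1.9]
[111, 68, 117, 164, 14675] [[212, 68], [213, 73], [206, 68], [208, 77], [111, 91], [128, 227], [220, 230], [216, 190], [227, 176], [215, 113], [220, 189], [217, 178], [215, 188]]
```

```bash
cat > fit6.py <<'E'
from seg import *
def edge_pts(c,f,p,e):
    "sub-pixel strongest-gradient point along normals to the projected panel edges"
    pass
Q=np.array([[85,56,0],[85,-56,0],[-60,-56,0],[-60,56,0]],float)
def W(q,p): return (R.from_euler('z',p[3])*R.from_euler('y',-a)).apply(q)+p[:3]
def detect(c,f,p,sides,half):
    g=cv2.GaussianBlur(c["image"],(3,3),0).astype(np.float32).mean(2);out=[]
    for i in sides:
        A,B=Q[i],Q[(i+1)%4]
        for k in np.linspace(.12,.88,25):
            q=A+(B-A)*k;n=np.cross(B-A,[0,0,1]);n/=np.linalg.norm(n);
            if n@(q-Q.mean(0))<0:n=-n
            u=proj(c,W(q,p),f)[0];v=proj(c,W(q+n*3,p),f)[0];d=(v-u)/np.linalg.norm(v-u)
            s=np.arange(-half,half+.01,.25);xy=(u+s[:,None]*d).astype(np.float32)
            prof=cv2.remap(g,xy[None,:,0],xy[None,:,1],cv2.INTER_LINEAR)[0]
            dg=np.gradient(prof);j=dg.argmax()
            if dg[j]>1.2: out.append((i,q,u+s[j]*d,d))
    return out
p=np.array([438.6,-149.7,38.6,-.214])
for it in range(4):
    obs=[(c,f,sc,o) for c,f,sc,sd,h in((w,1,1.,(0,1,2,3),8 if it<2 else 4),(t,0,1.,(0,1,3),4 if it<2 else 2.5),(s,0,1.,(0,3),6 if it<2 else 3)) for o in detect(c,f,p,sd,h)]
    def res(x): return np.array([sc*((proj(c,W(o[1],x),f)[0]-o[2])@o[3]) for c,f,sc,o in obs])
    p=least_squares(res,p,loss='soft_l1',f_scale=.5).x
    r=res(p);print(p.round(3),len(obs))
for n,c in(("w",w),("t",t),("s",s)):
    for i in range(4):
        v=[r[k] for k in range(len(r)) if obs[k][0] is c and obs[k][3][0]==i]
        if v:print(n,i,len(v),np.round([np.median(v),np.std(v)],2))
ow=[o for o in obs if o[0] is w]
res2=lambda x:np.array([((proj(c,W(o[1],np.r_[x[:2],38.6,x[2]]),f)[0]-o[2])@o[3]) for c,f,sc,o in ow])
o=least_squares(res2,[p[0],p[1],p[3]],loss='soft_l1',f_scale=.5);print("wrist only z=38.6",o.x.round(3),np.median(np.abs(o.fun)))
E
python3 fit6.py
```

```text
[ 4.36171e+02 -1.48604e+02  3.69670e+01 -2.26000e-01] 225
[ 4.35952e+02 -1.48353e+02  3.73310e+01 -2.31000e-01] 225
[ 4.35755e+02 -1.48468e+02  3.74020e+01 -2.27000e-01] 225
[ 4.35854e+02 -1.48595e+02  3.73330e+01 -2.27000e-01] 225
w 0 25 [-0.45  0.44]
w 1 25 [-0.75  0.34]
w 2 25 [-1.62  0.4 ]
w 3 25 [-0.32  1.4 ]
t 0 25 [-1.19  0.24]
t 1 25 [-0.21  0.32]
t 3 25 [-0.79  0.65]
s 0 25 [-0.21  0.18]
s 3 25 [0.94 0.24]
wrist only z=38.6 [ 4.34555e+02 -1.47436e+02 -2.21000e-01] 0.41777010461050734
```

The seat fits at about (435, -148, 38) with yaw -0.224, and the measured height (37.3) agrees with the text. I'll approach 4 mm upslope of the seat.

Run:
```python
from h import *
for h in(80,20):print(delta(*seatTCP([435,-148,38.3],-.224,h,dx=4)))
```

```text
(array([   0.3, -148.6,   29.4]), array([0.04, 0.01, 0.09]))
(array([   0.4, -148.8,   89.4]), array([0.04, 0.01, 0.09]))
```

Call:
{"method": "arm_command", "body": {"commands": [[0,-35,7,0,0,0,0],[0,-75,15,0,0,0,0],[0,-115,22,0,0,0,0],[0.3,-148.6,29.4,0.04,0,0.09,0],[0.3,-148.6,45,0.04,0,0.09,0],[0.3,-148.6,65,0.04,0,0.09,0],[0.3,-148.6,80,0.04,0,0.09,0],[0.3,-148.6,80,0.04,0,0.09,0]]}}

```text
time_s: 8.7
tool_pos: [406.3, -141.7, 252.1]
tool_rot: [0.111, 0.979, -0.019, 0.172]
wrist_force: [-0.7, -0.5, -1.6]
opening: 11.2
finger_force: 59.1
```

Call:
{"method": "arm_command", "body": {"commands": [[0,0,0,0,0,0,0],[0,0,0,0,0,0,0]]}}

```text
time_s: 8.9
tool_pos: [406.7, -141.3, 254.3]
tool_rot: [0.11, 0.978, -0.02, 0.174]
wrist_force: [-0.9, 0.7, -1.0]
opening: 11.0
finger_force: 59.1
```

Run:
```python
from h import *
from workcell import telemetry
print(delta(*seatTCP([435,-148,38.3],-.224,0,dx=4)));print(telemetry.state()["wrist_force"])
```

```text
(array([ 0.6, -0.2, 30.2]), array([-0.  ,  0.03, -0.01]))
[-0.86499642  0.69196811 -0.96628897]
```

Descending in steps and watching the force.

Call:
{"method": "arm_command", "body": {"commands": [[0.3,0,8,0,0,0,0],[0.3,0,16,0,0,0,0],[0.3,0,22,0,0,0,0],[0.3,0,26,0,0,0,0],[0.3,0,26,0,0,0,0]]}}

```text
time_s: 9.4
tool_pos: [415.2, -142.9, 228.5]
tool_rot: [0.11, 0.979, -0.019, 0.173]
wrist_force: [0.3, -0.8, -1.4]
opening: 11.0
finger_force: 59.2
```

Call:
{"method": "arm_command", "body": {"commands": [[0,0,1,0,0,0,0],[0,0,2,0,0,0,0],[0,0,2,0,0,0,0]]}}

```text
time_s: 9.7
tool_pos: [415.9, -143.2, 227.3]
tool_rot: [0.11, 0.978, -0.019, 0.174]
wrist_force: [-0.5, 0.1, -0.8]
opening: 10.8
finger_force: 59.2
```

Call:
{"method": "arm_command", "body": {"commands": [[0,0,1,0,0,0,0],[0,0,1,0,0,0,0]]}}

```text
time_s: 9.9
tool_pos: [416.2, -143.3, 226.3]
tool_rot: [0.11, 0.978, -0.019, 0.174]
wrist_force: [-0.6, 0.1, -1.5]
opening: 10.8
finger_force: 59.2
```

Call:
{"method": "arm_command", "body": {"commands": [[0,0,1,0,0,0,0],[0,0,1,0,0,0,0]]}}

```text
time_s: 10.1
tool_pos: [416.5, -143.3, 225.7]
tool_rot: [0.11, 0.978, -0.02, 0.174]
wrist_force: [-5.3, 0.9, 12.3]
opening: 11.1
finger_force: 61.0
```

Call:
{"method": "arm_command", "body": {"commands": [[0,0,1,0,0,0,0],[0,0,1,0,0,0,0]]}}

```text
time_s: 10.3
tool_pos: [416.4, -143.2, 225.6]
tool_rot: [0.11, 0.978, -0.02, 0.174]
wrist_force: [-22.6, 6.4, 40.9]
opening: 10.9
finger_force: 66.2
```

Call:
{"method": "arm_command", "body": {"commands": [[0,0,1,0,0,0,0],[0,0,1,0,0,0,0]]}}

```text
time_s: 10.5
tool_pos: [416.9, -143.3, 224.9]
tool_rot: [0.11, 0.978, -0.02, 0.174]
wrist_force: [-24.2, 8.2, 44.0]
opening: 10.9
finger_force: 68.8
```

Call:
{"method": "arm_command", "body": {"commands": [[0,0,-2.3,0,0,0,0],[0,0,-2.3,0,0,0,0]]}}

```text
time_s: 10.7
tool_pos: [416.4, -143.3, 226.0]
tool_rot: [0.11, 0.978, -0.02, 0.174]
wrist_force: [-0.3, 0.6, -2.2]
opening: 11.1
finger_force: 60.9
```

Call:
{"method": "arm_command", "body": {"commands": [[1,0,0,0,0,0,0],[2,0,0,0,0,0,0],[2,0,0,0,0,0,0]]}}

```text
time_s: 11.0
tool_pos: [414.5, -142.8, 224.7]
tool_rot: [0.11, 0.978, -0.019, 0.173]
wrist_force: [0.3, -1.2, 0.2]
opening: 10.8
finger_force: 60.9
```

Call:
{"method": "arm_command", "body": {"commands": [[1,0,0,0,0,0,0],[1,0,0,0,0,0,0]]}}

```text
time_s: 11.2
tool_pos: [413.8, -142.7, 224.6]
tool_rot: [0.11, 0.978, -0.019, 0.174]
wrist_force: [1.3, 0.1, -1.9]
opening: 10.7
finger_force: 61.0
```

Call:
{"method": "arm_command", "body": {"commands": [[1,0,0,0,0,0,0],[1,0,0,0,0,0,0]]}}

```text
time_s: 11.4
tool_pos: [413.4, -142.7, 224.7]
tool_rot: [0.11, 0.978, -0.019, 0.175]
wrist_force: [4.9, 1.6, 0.8]
opening: 11.1
finger_force: 61.0
```

Call:
{"method": "arm_command", "body": {"commands": [[1,0,0,0,0,0,0],[1,0,0,0,0,0,0]]}}

```text
time_s: 11.6
tool_pos: [413.0, -142.6, 224.8]
tool_rot: [0.11, 0.978, -0.019, 0.175]
wrist_force: [7.8, 1.4, 1.7]
opening: 10.8
finger_force: 61.1
```

Call:
{"method": "arm_command", "body": {"commands": [[0,0,0,0,0,0,0],[0,0,0,0,0,0,0]]}}

```text
time_s: 11.8
tool_pos: [413.0, -142.6, 224.8]
tool_rot: [0.11, 0.978, -0.019, 0.175]
wrist_force: [8.5, 1.2, 1.9]
opening: 10.8
finger_force: 61.1
```

Ledge contact is felt at +8 N, at the expected place. I'll ease off, seat the tile and release.

Call:
{"method": "arm_command", "body": {"commands": [[-0.8,0,0.6,0,0,0,0],[-0.8,0,0.6,0,0,0,0]]}}

```text
time_s: 12.0
tool_pos: [413.5, -142.7, 224.2]
tool_rot: [0.11, 0.978, -0.02, 0.175]
wrist_force: [5.5, 0.5, 2.6]
opening: 10.4
finger_force: 61.2
```

Call:
{"method": "arm_command", "body": {"commands": [[0,0,0,0,0,0,0.17],[0,0,0,0,0,0,0.22],[0,0,0,0,0,0,0.3],[0,0,0,0,0,0,0.42],[0,0,0,0,0,0,0.42],[0,0,0,0,0,0,0.42]]}}

```text
time_s: 12.6
tool_pos: [412.8, -142.5, 223.6]
tool_rot: [0.11, 0.978, -0.019, 0.173]
wrist_force: [-1.0, 0.7, 0.1]
opening: 35.6
finger_force: 0.0
```

Call:
{"method": "arm_command", "body": {"commands": [[0,0,-8,0,0,0,0.42],[0,0,-20,0,0,0,0.42],[0,0,-40,0,0,0,0.42],[0,0,-70,0,0,0,0.42],[0,0,-100,0,0,0,0.42],[0,0,-130,0,0,0,0.42],[0,0,-130,0,0,0,0.42],[0,0,-130,0,0,0,0.42]]}}

```text
time_s: 13.4
tool_pos: [369.0, -132.5, 346.3]
tool_rot: [0.11, 0.978, -0.02, 0.174]
wrist_force: [-0.5, 0.0, -0.7]
opening: 36.1
finger_force: 0.0
```

Run:
```python
from h import *
from workcell import cams,telemetry
st=telemetry.state();print(st["tool_pos"],st["wrist_force"].round(1),st["opening"],st["time_s"])
for n in("wrist","top","scene"):
    c=cams.snapshot(n);np.savez(f"pics/{n}7.npz",**c)
w=load("wrist7");p=[435,-148,38.3];r=R.from_euler('z',-.224)*R.from_euler('y',-np.deg2rad(20))
def W(q):return r.apply(q)+p
pred=proj(w,W([[-60,38,6],[-60,-38,6],[-60,56,12],[-60,-56,12],[-65,0,12],[60,38,6],[60,-38,6]]),1);print(pred.round(1).tolist())
# wells: dark blobs
g=w["image"].max(2);c0=pred[:2].mean(0);c1=pred[5:].mean(0)
n,l,s,c=cv2.connectedComponentsWithStats((g<75).astype(np.uint8))
P=[]
for i in range(1,n):
    if 80<s[i,4]<900 and s[i,2]<40 and s[i,3]<40:
        o,d=ray(w,c[i],1);q=r.inv().apply(o-p);e=r.inv().apply(d);k=(6-q[2])/e[2];x=q+k*e
        if abs(x[0])<70 and abs(x[1])<50:P.append(x[:2]);print(c[i].round(1),s[i,4],x.round(1))
print([w["image"][int(y),int(x)].tolist() for x,y in (c0+(c1-c0)*k for k in(-.08,-.04,-.02,0,.02,.05))])
```

```text
[ 369.04036716 -132.52969358  346.3260855 ] [-0.5  0.  -0.7] 36.14509038949078 13.4
[[363.7, 76.1], [277.0, 76.3], [385.1, 76.4], [255.5, 76.6], [320.3, 69.1], [360.7, 206.0], [280.4, 206.2]]
[294.5  92.7] 202 [-44.8 -22.7   6. ]
[320.8  91. ] 161 [-46.    0.4   6. ]
[347.3  92.6] 204 [-44.8  23.6   6. ]
[294.8 116.3] 192 [-23.7 -22.6   6. ]
[348.4 116.5] 159 [-23.5  24.8   6. ]
[[83, 73, 62], [81, 72, 62], [83, 78, 71], [53, 48, 43], [104, 96, 79], [108, 99, 81]]
```

The wells read at x≈-44.8/-23.7, y≈±23, so the tile is square and centred within 1 mm in the estimated seat frame. One check against the panel edges and the ledge themselves:

```bash
python3 - <<'E'
from h import *
w=load("wrist7");p=[435,-148,38.3];r=R.from_euler('z',-.224)*R.from_euler('y',-np.deg2rad(20))
g=cv2.GaussianBlur(w["image"],(3,3),0).astype(np.float32).mean(2)
def prof(q):
    u=proj(w,r.apply(q)+p,1).astype(np.float32);return cv2.remap(g,u[None,:,0],u[None,:,1],1)[0].astype(int).tolist()
for x in(-30,10):
    ys=np.arange(-66,67,2);print("across x",x,list(zip(ys.tolist(),prof([[x,y,0] for y in ys]))))
for y in(-47,-12,12,47):
    xs=np.arange(-76,-48,1.5);print("along y",y,list(zip(xs.tolist(),prof([[x,y,0] for x in xs]))))
E
sed -i 's/w=load("w6")/w=load("wrist7")/; s/s=load("s4")/s=load("scene7")/' seg.py
```

```text
across x -30 [(-66, 153), (-64, 153), (-62, 153), (-60, 153), (-58, 131), (-56, 55), (-54, 45), (-52, 45), (-50, 45), (-48, 46), (-46, 45), (-44, 43), (-42, 40), (-40, 37), (-38, 78), (-36, 163), (-34, 173), (-32, 168), (-30, 106), (-28, 84), (-26, 65), (-24, 54), (-22, 56), (-20, 69), (-18, 90), (-16, 110), (-14, 164), (-12, 179), (-10, 179), (-8, 179), (-6, 176), (-4, 153), (-2, 117), (0, 105), (2, 109), (4, 133), (6, 164), (8, 178), (10, 179), (12, 179), (14, 179), (16, 179), (18, 169), (20, 115), (22, 60), (24, 52), (26, 58), (28, 76), (30, 89), (32, 93), (34, 94), (36, 124), (38, 145), (40, 59), (42, 44), (44, 43), (46, 40), (48, 35), (50, 40), (52, 44), (54, 85), (56, 152), (58, 153), (60, 153), (62, 154), (64, 153), (66, 153)]
across x 10 [(-66, 153), (-64, 153), (-62, 153), (-60, 154), (-58, 135), (-56, 63), (-54, 45), (-52, 47), (-50, 46), (-48, 47), (-46, 47), (-44, 45), (-42, 46), (-40, 48), (-38, 121), (-36, 181), (-34, 182), (-32, 182), (-30, 182), (-28, 181), (-26, 177), (-24, 174), (-22, 167), (-20, 175), (-18, 180), (-16, 182), (-14, 182), (-12, 182), (-10, 182), (-8,
[... 738 characters left out ...]
 (-68.5, 73), (-67.0, 73), (-65.5, 71), (-64.0, 74), (-62.5, 75), (-61.0, 66), (-59.5, 61), (-58.0, 87), (-56.5, 95), (-55.0, 94), (-53.5, 94), (-52.0, 94), (-50.5, 94), (-49.0, 94)]
along y 12 [(-76.0, 73), (-74.5, 73), (-73.0, 72), (-71.5, 72), (-70.0, 72), (-68.5, 73), (-67.0, 73), (-65.5, 72), (-64.0, 75), (-62.5, 76), (-61.0, 65), (-59.5, 60), (-58.0, 86), (-56.5, 94), (-55.0, 94), (-53.5, 94), (-52.0, 94), (-50.5, 94), (-49.0, 93)]
along y 47 [(-76.0, 72), (-74.5, 72), (-73.0, 72), (-71.5, 72), (-70.0, 72), (-68.5, 68), (-67.0, 49), (-65.5, 52), (-64.0, 76), (-62.5, 78), (-61.0, 62), (-59.5, 38), (-58.0, 25), (-56.5, 23), (-55.0, 23), (-53.5, 23), (-52.0, 23), (-50.5, 23), (-49.0, 23)]
```

The panel spans -57 to +54.5 and the tile -38 to +39, so the tile is about 2 mm off centre. It is square, and the gap to the ledge is under 2 mm.

```bash
python3 -c "
from workcell import manip
print(manip.finish_job())"
```

```text
the job is handed in; nothing more can be done
None
```

The tile was tilted out of the bin, laid wells up on the stand about 2 mm off centre with its plain end against the ledge, and released; the job is handed in, but no verdict came back.

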